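# Blank the port and rock out a stuck filter cartridge

### The arm

A 6-joint arm with a two-finger parallel gripper is mounted at the origin on the work surface. World frame = base frame: x ahead of the robot, y to its left, z up, the work surface at z = 0. Lengths are in m, angles in degrees, forces in N, time in s.
With the tool pointing down it reaches from about 0.2 to 0.875 m from the base axis. Payload 3.4 kg.
Tool frame: the origin (TCP) lies between the finger pads; the fingertips stand 19 mm ahead of it and the grasp point (between the pads) is the TCP; z points along the fingers, y is the direction in which the jaws open and shut (so a half turn about z gives the same grasp; the last joint's range is limited). The gripper opens to 94 mm and grips with 3 to 60 N. Pads are 16 mm wide; open, the fingers measure 119 mm over their backs; the gripper's body (75 mm by 177 mm) begins 78 mm behind the grasp point.
Start: joints at [58.442, 15.808, 86.224, -0, 77.962, -6.933], TCP at [0.24, 0.523, 0.224] pointing down, gripper open.
Joint ranges: [-165.64, 165.64], [-43.16, 119.46], [12.63, 154.43], [-67.54, 247.53], [6.08, 155.33], [-154.97, 154.97]. Speed limits (degrees/s): [147.25, 147.25, 180, 180, 180, 180].

### API

Orientations are given as a 3x3 rotation matrix whose columns are the frame's x, y, z axes.
In Python, from rig import get_state, eyes, job gives the robot as it stands.
- The arm moves only by the tool drive_tool, never from a script. Its argument "rows" is a list of rows, each a list of 7 numbers: the opening in per cent of the stroke, from 0 (shut) to 100 (fully open), then the shift along the tool's x, y, z in cm, then the turn, a rotation vector about the tool's x, y, z in degrees. In form: [[fingers, dx, dy, dz, wx, wy, wz], ...]. A call has 1 to 8 rows; each row is the pose to reach, as a shift and turn from the pose measured when the call began, along the tool's axes at that moment; what a row does not reach only later rows make up. A row lasts 1/10 s, in which the tool goes at most 50 mm and 8.59 degrees, less where a joint would pass 70% of its speed; a pose out of reach is approached as far as the arm can. A call with a gripper value outside its range is refused whole. The fingers move at their own pace and stop on an object; "squeeze" is the grip in N (left out, the last holds). Time passes only in rows, so rows that repeat a pose let the fingers close. It gives the time, the measured TCP pose, the force and the opening at its end, in the units of the state.
- get_state(): the state, without advancing time (a new reading comes with each control period).
- eyes.capture(name): name is "scene" or "top" or "wrist"; returns a dict with "img" (400x640x3 uint8, red, green, blue), "K" (3x3 intrinsics, pixels), "rvec" (rotation vector, rad) and "tvec" (3), from world to camera coordinates, as OpenCV has them; the wrist camera has in their place "mount" (4x4, takes a point from camera to tool coordinates, whose origin is the TCP and whose axes are the flange's). Camera axes: x right, y down, z forward; pixel columns grow to the right and rows downward; lengths in m; the calibration is good to about 2 mm. The wrist camera is an equidistant fisheye: a pixel r from the principal point sees the ray r / f radians off the axis. A picture is of the moment at which its call begins: read the wrist's pose just before it. There is no depth.
- job.job_done(): hands the job in, once; it reports no verdict.
The state is a dict: "clock": time; "q": joint angles; "joint_velocities": joint speeds; "effort": joint torques, N m; "position": TCP position; "tcp_rot": TCP orientation; "ft_force": force on the tool from outside, world axes, zero at the start; "ft_torque": the same for the moment, N m; "width": opening from 0.0 (shut) to 1.0 (fully open).
Only numpy, scipy, OpenCV 4.12 (cv2) and the standard library are available. Lean on these libraries where they do the work, as an engineer would, in place of code of your own. Each camera call takes 0.05 s, during which the arm holds its last target. There are 200 camera calls.

### The job

On the compressor manifold, press the propped-up edge of the loose steel cover down until the cover lies level and flush in its recess, so that no dirt falls in. Then take the stuck blue filter cartridge by its fin and, with its foot still in the pocket, rock it about ten degrees first towards the end with the brass hose barb, then as far towards the cover, to walk it free rather than yank it straight out. Finish still holding it in the gripper, upright and steady, just clear above its pocket with about a finger's width of air beneath; leave the screwdriver, swab jar and pipe elbow where they are.

Things in the scene. Friction and masses are not known exactly. Their poses are not given: they have to be found in the camera images.
- manifold: aluminium block fixed to the bench, 110 (x) x 210 (y) x 45 mm high; origin at the centre of its underside, z up. A brass hose barb sticks 34 mm out of its +y end, 22 mm up. Cartridge pocket in its top at y = +50 mm, cover recess at y = -50 mm. Apart from the cartridge and the propped cover nothing stands more than 2 mm above its top face
- pocket (a point): centre of the cartridge pocket's mouth, on the block's top face (45 mm high). Pocket 43 (x) x 52 mm (y), 25 mm deep: its floor is 20 mm up. A small spring catch in its +y wall and one in its -y wall press over the cartridge's beads. Room for tilting the cartridge up to about 0.22 rad in the block's y-z plane
- recess (a point): centre of the cover's recess at the level of the block's top face (45 mm high). Recess 73 (x) x 62 mm (y), 5 mm deep, around an open port. A small spring catch in the middle of its outer (-y) wall props the cover's edge
- cover: loose flat dark steel plate 70 (x) x 60 (y) x 5 mm, 160 g, thin red line near its outer edge; origin at the centre of its underside. Starts in its recess, outer (-y) edge propped 4 mm up, tilted 4 degrees. Pressing its outer half, e.g. 14 mm outward of the recess centre, with 10 to 18 N snaps it past the catch; home, its top is flush with the block (45 mm) and stays
- cartridge: blue plastic filter cartridge, 100 to 210 g; origin at the centre of its underside, which starts on the pocket floor, axes as the block's. Body 40 x 40 x 32 mm, a rounded black bead (r 5 mm) along the foot of its +y and -y sides, 48 mm over both. The two catches together resist a straight pull with 30 N or more; tilted in the block's y-z plane it passes them one at a time
- fin_top (a point): centre of the top of the cartridge's grip fin, 75 mm above the cartridge's origin. The fin, blue with black ribs, is 30 (x) x 22 mm (y) and stands on the body from 32 to 75 mm above the origin; grip it across the 22 mm, fingers closing along the block's y, firmly (about 80 N)
- foot_barb (a point): foot of the cartridge's bead on the hose barb's side (+y), 24 mm from its origin, level with the underside: the pivot for rocking towards the barb. A bead has passed its catch when it has risen 7 mm or more (tilt of about 0.2 rad about the other foot)
- foot_cover (a point): foot of the cartridge's bead on the cover's side (-y), 24 mm from its origin, level with the underside. After the first rock it is about 9 mm up: keep it there as the pivot and tilt 0.2 rad the other way; both beads are then above their catches and the cartridge lifts out freely
- screwdriver: screwdriver with red handle lying on the bench, a bystander; origin on it, at bench level
- swab_jar: white jar, 44 mm across and 60 mm high, with swab sticks up to 115 mm high, a bystander; origin under its centre
- pipe_elbow: white plastic pipe elbow, 40 mm high, arms 52 mm long, a bystander; origin under its corner
Things that resemble listed ones, but are neither listed nor needed, are in the scene too. There is more than one size of the cartridge; the one meant has the size given above.

How it is judged:
By the outcome, as a careful person would: the job done as asked, in the order asked, and still so for the second after the job is handed in, while the arm keeps its last pose, push and grip.
It also fails if it takes over 48 s, if anything falls off the work surface, if the arm or the gripper's body presses on something with over 40 N, if the wrist force passes 120 N, or if a joint passes its speed limit or range.

## Working session

There is one attempt and no reset: what is moved stays moved. The work goes in short steps, Python scripts to look and compute and a tool call to move; the robot and the scene stay as the last step left them, time stands still between calls to the robot, and variables do not carry over. Pictures are saved under pics/ and viewed, about 8 in all and at most 12, crops included, and the job is handed in when it is done.

Besides the shell and the picture viewer there is one more tool, called by a JSON object that holds its "fn" and its "kwargs". drive_tool: Moves the arm, as the interface text tells. Its arguments: {"type":"object","properties":{"rows":{"type":"array"},"squeeze":{"type":"number"}},"required":["rows"]}

```bash
mkdir -p pics; ls
python3 - <<'E'
from rig import get_state, eyes
import cv2,numpy as np
s=get_state();print(s)
for n in("scene","top"):
    c=eyes.capture(n);cv2.imwrite(f"pics/{n}0.png",c["img"][:,:,::-1]);np.savez(f"pics/{n}0.npz",**c);print({k:c[k] for k in c if k!="img"})
E
```

```text
pics
{'clock': 0.0, 'q': array([ 5.84420135e+01,  1.58471931e+01,  8.62935967e+01, -1.05571807e-03,
        7.79596079e+01, -6.93453771e+00]), 'joint_velocities': array([-0.00169133, -0.02451072,  0.01426496,  0.00147623, -0.07832621,
       -0.00879004]), 'effort': array([-1.02490867e-03, -4.04604435e+01, -2.37226725e+01,  7.02134636e-02,
        3.49092472e-02, -1.67820572e-04]), 'position': array([0.23933257, 0.5222611 , 0.22362025]), 'tcp_rot': array([[-9.09067187e-01,  4.16648576e-01, -9.01714215e-04],
       [ 4.16649507e-01,  9.09065966e-01, -1.50255869e-03],
       [ 1.93678765e-04, -1.74162558e-03, -9.99998465e-01]]), 'ft_force': array([0.03845112, 0.285032  , 0.30156106]), 'ft_torque': array([ 0.01759744, -0.0093465 ,  0.02265058]), 'width': 0.9949747898155251}
{'K': array([[364.66907733,   0.        , 324.35315224],
       [  0.        , 364.66907733, 206.15329148],
       [  0.        ,   0.        ,   1.        ]]), 'rvec': array([ 0.64823106,  2.79452736, -0.90614155]), 'tvec': array([ 0.42281303, -0.09960585,  1.09759494])}
{'K': array([[450.76005629,   0.        , 326.08300458],
       [  0.        , 450.76005629, 195.22294932],
       [  0.        ,   0.        ,   1.        ]]), 'rvec': array([ 2.18342673, -2.18123647,  0.07486115]), 'tvec': array([-0.00715991,  0.445475  ,  1.54374821])}
```

View pics/top0.png

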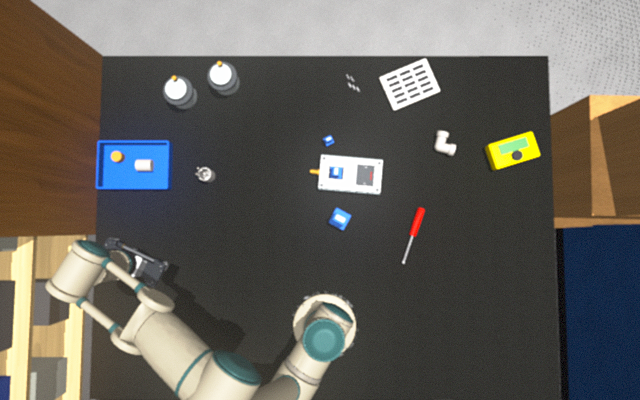

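View pics/scene0.png

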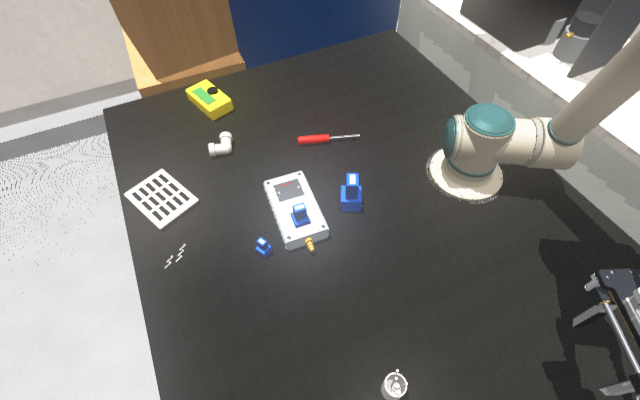

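The top view shows three blue cartridges. One stands in the manifold at (336,173), a larger one is on the bench at (340,218) and a smaller one is at (328,140). The one meant is at (336,173): it sits in the block pocket next to the brass barb at (315,172), and the dark cover is at (366,175). I'll measure the block and confirm with a crop.

```bash
cat > h.py <<'E'
import numpy as np,cv2
from scipy.spatial.transform import Rotation as R
def ray(c,uv):
    "camera centre and world ray directions for a fixed camera"
    Rm=cv2.Rodrigues(c["rvec"])[0]; uv=np.atleast_2d(uv).astype(float)
    d=np.c_[uv,np.ones(len(uv))]@np.linalg.inv(c["K"]).T@Rm
    return -Rm.T@c["tvec"],d
def onplane(c,uv,z):
    o,d=ray(c,uv); return o+d*((z-o[2])/d[:,2])[:,None]
def wray(c,s,uv):
    "wrist fisheye rays in world"
    uv=np.atleast_2d(uv).astype(float);K=c["K"]
    p=(uv-K[:2,2])/[K[0,0],K[1,1]];r=np.linalg.norm(p,axis=1,keepdims=True)
    d=np.c_[p/np.maximum(r,1e-9)*np.sin(r),np.cos(r)]
    M=c["mount"];T=s["tcp_rot"]
    return s["position"]+T@M[:3,3],d@M[:3,:3].T@T.T
def wplane(c,s,uv,z):
    o,d=wray(c,s,uv); return o+d*((z-o[2])/d[:,2])[:,None]
E
python3 - <<'E'
from h import *
c=dict(np.load("pics/top0.npz"));im=c["img"]
hsv=cv2.cvtColor(im,cv2.COLOR_RGB2HSV)
m=((hsv[...,2]>110)&(hsv[...,1]<60)).astype(np.uint8); roi=np.zeros_like(m);roi[148:202,305:390]=1
m=cv2.morphologyEx(m*roi,cv2.MORPH_CLOSE,np.ones((3,3)))
cs=max(cv2.findContours(m,0,2)[0],key=cv2.contourArea)
r=cv2.minAreaRect(cs);print(r)
b=onplane(c,cv2.boxPoints(r),.045);print(b.round(4),np.linalg.norm(np.diff(b,axis=0),axis=1),b.mean(0))
cv2.imwrite("pics/c.png",cv2.resize(im[120:240,290:400,::-1],None,fx=5,fy=5,interpolation=2))
a=onplane(c,[[315,172]],.022);print("barb",a)
s=np.load("pics/scene0.npz")
cv2.imwrite("pics/c.png",np.hstack([cv2.resize(im[140:240,300:400,::-1],(400,400),interpolation=2),cv2.resize(s["img"][160:260,255:355,::-1],(400,400),interpolation=2)]))
E
```

```text
((350.2176208496094, 173.99717712402344), (64.10591125488281, 36.34111785888672), 4.969740390777588)
[[ 0.4635  0.0251  0.045 ]
 [ 0.5877  0.0146  0.045 ]
 [ 0.5687 -0.2035  0.045 ]
 [ 0.4447 -0.1918  0.045 ]] [0.12471673 0.218985   0.12453373] [ 0.51616159 -0.08892718  0.045     ]
barb [[0.5256178  0.03171598 0.022     ]]
```

View pics/c.png

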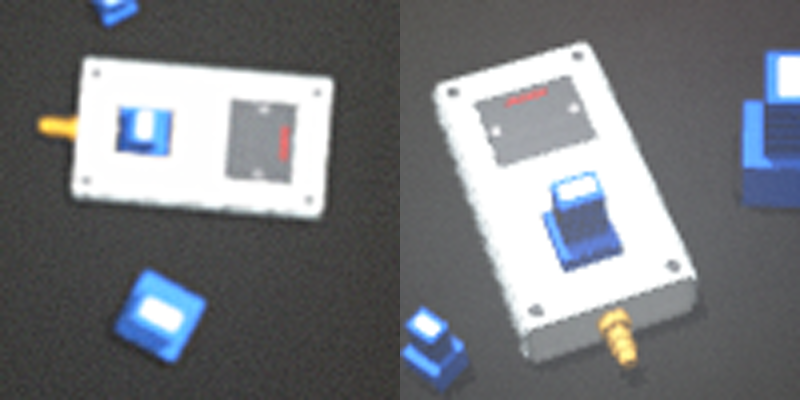

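The crop confirms it: the block-mounted cartridge is the only one in a pocket, with the barb on its left (+y) and the red-lined cover to its right. Next I go above the block.

{"fn": "drive_tool", "kwargs": {"rows": [[0, -51, -44, -3, 0, 0, -19.7], [0, -51, -44, -3, 0, 0, -19.7], [0, -51, -44, -3, 0, 0, -19.7], [0, -51, -44, -3, 0, 0, -19.7], [0, -51, -44, -3, 0, 0, -19.7], [0, -51, -44, -3, 0, 0, -19.7], [0, -51, -44, -3, 0, 0, -19.7], [0, -51, -44, -3, 0, 0, -19.7]]}}

```text
clock: 0.9
position: [0.4041, 0.1615, 0.242]
tcp_rot: [[-0.996, 0.086, -0.001], [0.086, 0.996, -0.001], [0.001, -0.001, -1.0]]
ft_force: [-0.3, -0.4, -0.4]
width: 0.353
```

{"fn": "drive_tool", "kwargs": {"rows": [[0, -13.7, -24, -1, 0, 0, 0], [0, -13.7, -24, -1, 0, 0, 0], [0, -13.7, -24, -1, 0, 0, 0], [0, -13.7, -24, -1, 0, 0, 0], [0, -13.7, -24, -1, 0, 0, 0], [0, -13.7, -24, -1, 0, 0, 0], [0, -13.7, -24, -1, 0, 0, 0], [0, -13.7, -24, -1, 0, 0, 0]]}}

```text
clock: 1.7
position: [0.5195, -0.0894, 0.2515]
tcp_rot: [[-0.996, 0.087, -0.003], [0.087, 0.996, 0.0], [0.003, -0.0, -1.0]]
ft_force: [0.9, 0.1, -0.1]
width: 0.006
```

```bash
cat >> h.py <<'E'
def snap(name,cam="wrist"):
    from rig import get_state,eyes
    s=get_state();c=eyes.capture(cam);cv2.imwrite(f"pics/{name}.png",c["img"][:,:,::-1])
    np.savez(f"pics/{name}.npz",**c,position=s["position"],tcp_rot=s["tcp_rot"]);return s,c
E
python3 - <<'E'
from h import *
s,c=snap("w1");print(s["position"],s["tcp_rot"],s["q"],c["K"],c["mount"],s["clock"])
E
```

```text
[ 0.51954869 -0.08937949  0.25148457] [[-9.96203276e-01  8.70176002e-02 -2.64011540e-03]
 [ 8.70177805e-02  9.96206758e-01  4.67298740e-05]
 [ 2.63416712e-03 -1.83184529e-04 -9.99996514e-01]] [-1.72956596e+01  1.09165227e+01  8.90382843e+01 -4.30451930e-02
  8.01904196e+01 -1.02296203e+02] [[309.70691629   0.         317.07808113]
 [  0.         309.70691629 202.74540524]
 [  0.           0.           1.        ]] [[-2.35535901e-04 -9.70966525e-01 -2.39215285e-01  6.84551457e-02]
 [ 9.99999765e-01 -3.82628873e-04  5.68458579e-04  5.05195759e-04]
 [-6.43484926e-04 -2.39215095e-01  9.70966387e-01 -1.59158729e-01]
 [ 0.00000000e+00  0.00000000e+00  0.00000000e+00  1.00000000e+00]] 1.7
```

View pics/w1.png

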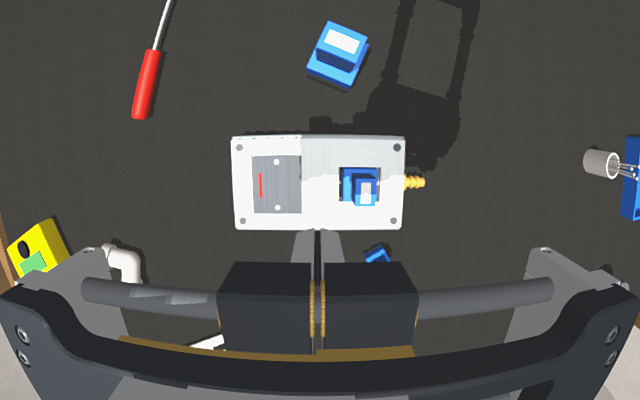

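The wrist view shows the block's top face, with corners near (232,138), (404,137), (401,228) and (236,229). The cover is at (277,184) with its red line at (261,184), the fin top at (365,188) and the barb at (414,182).

Run:
```python
from h import *
z=np.load("pics/w1.npz");c=s=dict(z)
im=c["img"];g=cv2.cvtColor(im,cv2.COLOR_RGB2GRAY);hsv=cv2.cvtColor(im,cv2.COLOR_RGB2HSV)
p=cv2.cornerSubPix(g,np.float32([[232,138],[404,137],[401,228],[236,229]]),(4,4),(-1,-1),(3,50,.01));print(p)
b=wplane(c,s,p,.045);print(b.round(4),np.linalg.norm(np.diff(b,axis=0),axis=1).round(4),"ctr",b.mean(0).round(4))
h=cv2.cornerSubPix(g,np.float32([[239,147],[397,147],[392,219],[242,220]]),(1,1),(-1,-1),(3,1,.1))
b=wplane(c,s,h,.045);print("holes",b.round(4),b.mean(0).round(4))
y=b[1]+b[2]-b[0]-b[3];print("ydir",y/np.linalg.norm(y))
y=y[:2]/np.linalg.norm(y[:2])
ft=wplane(c,s,[[365,187]],.095)[0];print("fin centre~",ft)
def cent(lo,hi,box):
    x0,y0,x1,y1=box;m=cv2.inRange(hsv,np.array(lo),np.array(hi))[y0:y1,x0:x1];v,u=np.nonzero(m);return np.array([u.mean()+x0,v.mean()+y0]),len(u)
q,n=cent((0,120,80),(8,255,255),(255,165,268,205));print("red",q,n,wplane(c,s,q,.049))
q,n=cent((10,120,80),(35,255,255),(405,170,430,195));print("barb",q,n,wplane(c,s,q,.03))
m=((hsv[...,2]>190)&(hsv[...,1]<90)).astype(np.uint8)[178:206,352:378]
v,u=np.nonzero(m);print("label",u.mean()+352,v.mean()+178,u.min()+352,u.max()+352,v.min()+178,v.max()+178,wplane(c,s,[[u.mean()+352,v.mean()+178]],.095))
cv2.imwrite("pics/c2.png",cv2.resize(im[130:235,225:430,::-1],None,fx=3.9,fy=3.9,interpolation=2))
```

```text
[[232.4566  136.15886]
 [404.881   140.5613 ]
 [399.71188 228.14066]
 [235.73145 228.54453]]
[[ 0.4497 -0.1846  0.045 ]
 [ 0.473   0.0217  0.045 ]
 [ 0.583   0.0115  0.045 ]
 [ 0.5652 -0.1967  0.045 ]] [0.2076 0.1105 0.2089] ctr [ 0.5177 -0.087   0.045 ]
holes [[ 4.633e-01 -1.786e-01  4.500e-02]
 [ 4.804e-01  1.150e-02  4.500e-02]
 [ 5.685e-01  4.000e-04  4.500e-02]
 [ 5.543e-01 -1.874e-01  4.500e-02]] [ 0.5166 -0.0886  0.045 ]
ydir [0.08265843 0.99657794 0.        ]
fin centre~ [ 0.51595706 -0.03808302  0.095     ]
red [260.12903226 183.59677419] 62 [[ 0.5101129  -0.15642918  0.049     ]]
barb [413.87719298 181.53070175] 228 [[0.52710749 0.03586175 0.03      ]]
label 365.5826771653543 193.56299212598424 352 377 182 205 [[ 0.52302267 -0.03784593  0.095     ]]
```

View pics/c2.png

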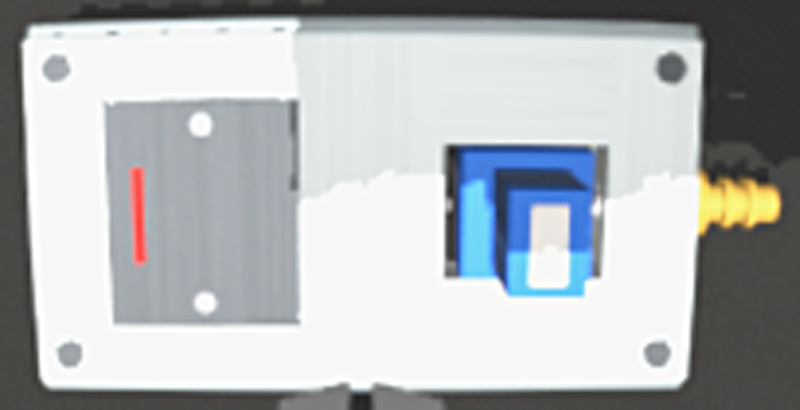

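The crop shows the top-face corners at crop pixels (25,40), (703,40), (690,388) and (43,388). The strip above them is the block's side face. The holes are at (56,68), (671,68), (657,353) and (69,353), and the fin label is at (549,246).

Run:
```python
from h import *
c=s=dict(np.load("pics/w1.npz"))
f=lambda a,z:wplane(c,s,np.float64(a)/3.9+[225,130],z)
for n,a in(("corn",[[25,40],[703,40],[690,388],[43,388]]),("holes",[[56,68],[671,68],[657,353],[69,353]])):
    b=f(a,.045);y=(b[1]+b[2]-b[0]-b[3])[:2];y/=np.linalg.norm(y);x=(b[2]+b[3]-b[0]-b[1])[:2];x/=np.linalg.norm(x)
    print(n,np.linalg.norm(np.roll(b,-1,0)-b,axis=1).round(4),b.mean(0).round(4),"y",y,"x",x,"pocket",b.mean(0)[:2]+.05*y,"press",b.mean(0)[:2]-.064*y)
print("fin",f([[549,246],[550,243]],.095),"cover",f([[105,100],[298,100],[299,323],[113,323]],.047).mean(0), "red",f([[139,216]],.049))
```

```text
corn [0.2095 0.1128 0.2118 0.1125] [ 0.5197 -0.0866  0.045 ] y [0.08725217 0.99618626] x [ 0.99688749 -0.07883744] pocket [ 0.52404287 -0.03680286] press [ 0.51409612 -0.15036809]
holes [0.1896 0.0916 0.1899 0.0914] [ 0.5181 -0.0872  0.045 ] y [0.08718084 0.9961925 ] x [ 0.99608659 -0.08838272] pocket [ 0.5224563 -0.0373751] press [ 0.51251769 -0.15094105]
fin [[ 0.52251773 -0.03761964  0.095     ]
 [ 0.52171574 -0.0373029   0.095     ]] cover [ 0.51366077 -0.13658205  0.047     ] red [[ 0.5123385  -0.15607392  0.049     ]]
```

{"fn": "drive_tool", "kwargs": {"rows": [[0, 0.15, -6.2, 4, 0, 0, 0], [0, 0.15, -6.2, 8, 0, 0, 0], [0, 0.15, -6.2, 12, 0, 0, 0], [0, 0.15, -6.2, 15, 0, 0, 0], [0, 0.15, -6.2, 17, 0, 0, 0], [0, 0.15, -6.2, 17.5, 0, 0, 0], [0, 0.15, -6.2, 17.5, 0, 0, 0]]}}

```text
clock: 2.45
position: [0.5115, -0.1488, 0.0766]
tcp_rot: [[-0.996, 0.084, -0.004], [0.084, 0.996, 0.001], [0.004, 0.0, -1.0]]
ft_force: [-0.1, 0.8, -0.4]
width: 0.006
```

{"fn": "drive_tool", "kwargs": {"rows": [[0, 0, -0.2, 0.5, 0, 0, 0], [0, 0, -0.2, 0.8, 0, 0, 0], [0, 0, -0.2, 0.95, 0, 0, 0], [0, 0, -0.2, 1.05, 0, 0, 0], [0, 0, -0.2, 1.05, 0, 0, 0]]}}

```text
clock: 2.95
position: [0.5117, -0.1509, 0.0667]
tcp_rot: [[-0.996, 0.084, -0.003], [0.084, 0.996, 0.0], [0.003, 0.0, -1.0]]
ft_force: [0.1, 0.2, 2.9]
width: 0.005
```

Contact at z 0.0667, as predicted. I'll press on gradually.

{"fn": "drive_tool", "kwargs": {"rows": [[0, 0, 0, 0.08, 0, 0, 0], [0, 0, 0, 0.15, 0, 0, 0], [0, 0, 0, 0.15, 0, 0, 0]]}}

```text
clock: 3.25
position: [0.5119, -0.151, 0.066]
tcp_rot: [[-0.996, 0.084, -0.002], [0.084, 0.996, 0.0], [0.002, 0.0, -1.0]]
ft_force: [-0.5, 1.6, 6.9]
width: 0.005
```

{"fn": "drive_tool", "kwargs": {"rows": [[0, 0, 0, 0.1, 0, 0, 0], [0, 0, 0, 0.2, 0, 0, 0], [0, 0, 0, 0.2, 0, 0, 0]]}}

```text
clock: 3.55
position: [0.512, -0.1508, 0.0643]
tcp_rot: [[-0.996, 0.085, -0.001], [0.085, 0.996, 0.001], [0.001, 0.0, -1.0]]
ft_force: [0.0, 0.9, 3.8]
width: 0.003
```

{"fn": "drive_tool", "kwargs": {"rows": [[0, 0, 0, 0.1, 0, 0, 0], [0, 0, 0, 0.2, 0, 0, 0], [0, 0, 0, 0.25, 0, 0, 0], [0, 0, 0, 0.25, 0, 0, 0]]}}

```text
clock: 3.95
position: [0.5121, -0.1508, 0.0641]
tcp_rot: [[-0.996, 0.085, -0.0], [0.085, 0.996, 0.0], [0.0, 0.0, -1.0]]
ft_force: [-4.2, 3.1, 19.6]
width: 0.002
```

The cover has snapped home: it bottoms firmly at fingertip z = 45 mm under about 19 N. I'll retreat over the cartridge and open the fingers.

{"fn": "drive_tool", "kwargs": {"rows": [[0, 0, 0, -3, 0, 0, 0], [20, 0, 0, -7, 0, 0, 0], [60, -0.1, 5, -10, 0, 0, 0], [100, -0.1, 10, -10, 0, 0, 0], [100, -0.1, 11.4, -10, 0, 0, 0], [100, -0.1, 11.4, -10, 0, 0, 0], [100, -0.1, 11.4, -10, 0, 0, 0], [100, -0.1, 11.4, -10, 0, 0, 0]]}}

```text
clock: 4.75
position: [0.5226, -0.0384, 0.1637]
tcp_rot: [[-0.996, 0.085, -0.001], [0.085, 0.996, -0.0], [0.001, -0.001, -1.0]]
ft_force: [-0.1, 0.0, 0.4]
width: 0.561
```

Run:
```python
from h import *
s,c=snap("w2");print(s["position"],s["tcp_rot"],s["width"],s["ft_force"],s["clock"])
```

```text
[ 0.52261452 -0.03840881  0.16365619] [[-9.96345290e-01  8.54068164e-02 -1.31856358e-03]
 [ 8.54074395e-02  9.96346019e-01 -4.23615817e-04]
 [ 1.27756590e-03 -5.34682763e-04 -9.99999041e-01]] 0.5608785159206641 [-0.07298102  0.01040709  0.36498741] 4.75
```

View pics/w2.png

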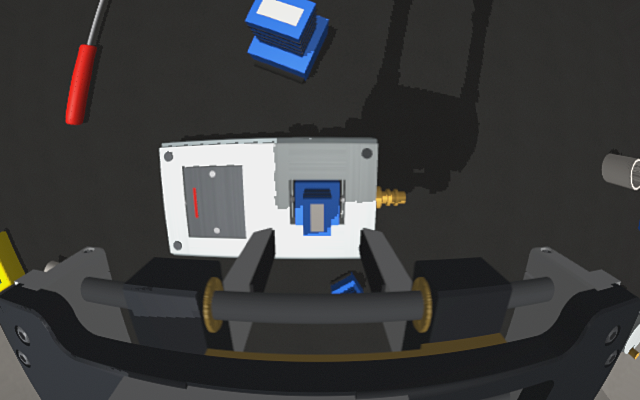

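The cover (183–245, 166–240) now looks even in its recess. The fin top is centred near (317,217), between the open fingers.

Run:
```python
from h import *
c=s=dict(np.load("pics/w2.npz"))
print(wplane(c,s,[[317,217],[303,217],[331,217],[317,199],[317,236]],.095))
print("holes",wplane(c,s,[[168.5,156],[367,153.5]],.045))
d=cv2.cvtColor(c["img"],cv2.COLOR_RGB2HSV)
m=((d[...,2]>110)&(d[...,1]<70)).astype(np.uint8)[200:240,300:335];v,u=np.nonzero(m);print(u.mean()+300,v.mean()+200,len(u))
```

```text
[[ 0.52150537 -0.03777313  0.095     ]
 [ 0.5205928  -0.04847721  0.095     ]
 [ 0.52243341 -0.02707051  0.095     ]
 [ 0.50739047 -0.03655892  0.095     ]
 [ 0.53694072 -0.03910106  0.095     ]]
holes [[ 0.46357338 -0.17755503  0.045     ]
 [ 0.48069754  0.01110307  0.045     ]]
317.036974789916 223.65378151260504 595
```

{"fn": "drive_tool", "kwargs": {"rows": [[60, 0, 0.06, 3, 0, 0, 0], [60, 0, 0.06, 5.5, 0, 0, 0], [60, 0, 0.06, 7.5, 0, 0, 0], [60, 0, 0.06, 8.4, 0, 0, 0], [60, 0, 0.06, 8.7, 0, 0, 0], [60, 0, 0.06, 8.7, 0, 0, 0]]}}

```text
clock: 5.4
position: [0.5229, -0.0386, 0.0768]
tcp_rot: [[-0.996, 0.087, -0.001], [0.087, 0.996, -0.0], [0.001, -0.001, -1.0]]
ft_force: [0.7, -0.1, -0.3]
width: 0.601
```

{"fn": "drive_tool", "kwargs": {"rows": [[0, 0, 0, 0, 0, 0, 0], [0, 0, 0, 0, 0, 0, 0], [0, 0, 0, 0, 0, 0, 0], [0, 0, 0, 0, 0, 0, 0], [0, 0, 0, 0, 0, 0, 0], [0, 0, 0, 0, 0, 0, 0], [0, 0, 0, 0, 0, 0, 0]], "squeeze": 60}}

```text
clock: 6.1
position: [0.523, -0.0386, 0.077]
tcp_rot: [[-0.996, 0.087, -0.001], [0.087, 0.996, -0.0], [0.001, -0.001, -1.0]]
ft_force: [0.2, -0.1, 2.8]
width: 0.233
```

The grip is good: opening 0.233 is 21.9 mm. Now I rock towards the barb about foot_barb.

{"fn": "drive_tool", "kwargs": {"rows": [[0, 0, 0.14, -0.06, 1.43, 0, 0], [0, 0, 0.29, -0.11, 2.87, 0, 0], [0, 0, 0.44, -0.16, 4.3, 0, 0], [0, 0, 0.58, -0.21, 5.73, 0, 0], [0, 0, 0.73, -0.26, 7.2, 0, 0], [0, 0, 0.88, -0.3, 8.6, 0, 0], [0, 0, 0.88, -0.3, 8.6, 0, 0]]}}

```text
clock: 6.8
position: [0.5236, -0.0294, 0.0793]
tcp_rot: [[-0.996, 0.084, -0.014], [0.085, 0.985, -0.15], [0.002, -0.151, -0.989]]
ft_force: [1.2, -0.3, -4.4]
width: 0.229
```

{"fn": "drive_tool", "kwargs": {"rows": [[0, 0, 0.13, -0.09, 1.5, 0, 0], [0, 0, 0.27, -0.18, 3.1, 0, 0], [0, 0, 0.27, -0.18, 3.1, 0, 0]]}}

```text
clock: 7.1
position: [0.5234, -0.0267, 0.0801]
tcp_rot: [[-0.997, 0.081, -0.02], [0.083, 0.975, -0.204], [0.003, -0.205, -0.979]]
ft_force: [0.3, -2.6, -3.7]
width: 0.233
```

```bash
cat >> h.py <<'E'
yb=np.array([.0872,.9962,0])
def feet(hT=.057,off=0.0008):
    from rig import get_state
    s=get_state();T=s["tcp_rot"];p=s["position"]
    for n,y in(("barb",.024),("cover",-.024),("org",0)):
        q=p+T@[0,y+off,hT]; d=q-[.5225,-.0373,0]
        print(n,"y %.1f x %.1f z %.1f"%tuple(1e3*np.array([d@yb,d@[.9962,-.0872,0],d[2]])))
    print("tilt",np.arcsin(-T[2,1]).round(4),"ax",T[:,0].round(3),"F",s["ft_force"].round(1),s["ft_torque"].round(2),"t",s["clock"],"w",s["width"],p)
E
python3 -c "
from h import *
feet()
s,c=snap('w3')"
```

```text
barb y 23.2 x -0.2 z 19.3
cover y -23.8 x -0.0 z 29.1
org y -0.3 x -0.1 z 24.2
tilt 0.2066 ax [-0.997  0.083  0.003] F [ 0.3 -2.6 -3.7] [-0.39 -0.12 -0.  ] t 7.1 w 0.23251057181109624 [ 0.52343473 -0.02673737  0.08014891]
```

View pics/w3.png

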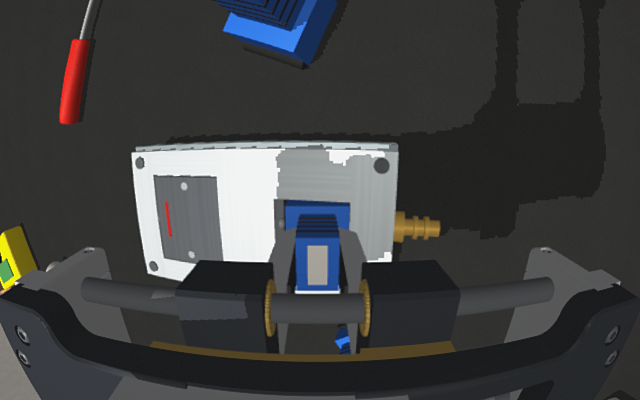

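The cover-side foot is up about 9.5 mm at a tilt of 0.207 rad, and forces are low, so that bead has passed its catch. The view shows the cartridge tilted with the fin square between the pads. Now I rock towards the cover about the raised foot.

{"fn": "drive_tool", "kwargs": {"rows": [[0, 0, -0.33, -0.15, -3.24, 0, 0], [0, 0, -0.61, -0.25, -6.1, 0, 0], [0, 0, -0.91, -0.34, -8.97, 0, 0], [0, 0, -1.21, -0.4, -11.84, 0, 0], [0, 0, -1.51, -0.45, -14.7, 0, 0], [0, 0, -1.51, -0.45, -14.7, 0, 0]]}}

```text
clock: 7.75
position: [0.5228, -0.0411, 0.088]
tcp_rot: [[-0.996, 0.089, 0.003], [0.089, 0.995, 0.054], [0.002, 0.054, -0.999]]
ft_force: [2.5, 2.9, 0.6]
width: 0.226
```

```bash
python3 -c "
from h import *
feet()"
```

```text
barb y 24.1 x 0.5 z 32.4
cover y -23.8 x 0.5 z 29.8
org y 0.2 x 0.5 z 31.1
tilt -0.0545 ax [-0.996  0.089  0.002] F [2.5 2.9 0.6] [ 0.68 -0.3   0.02] t 7.75 w 0.22646938142908726 [ 0.52277373 -0.04107122  0.08800574]
```

{"fn": "drive_tool", "kwargs": {"rows": [[0, 0, -0.2, -0.08, -2, 0, 0], [0, 0, -0.41, -0.15, -4.04, 0, 0], [0, 0, -0.64, -0.22, -6.3, 0, 0], [0, 0, -0.88, -0.28, -8.6, 0, 0], [0, 0, -0.88, -0.28, -8.6, 0, 0]]}}

```text
clock: 8.25
position: [0.5222, -0.0497, 0.0907]
tcp_rot: [[-0.996, 0.09, 0.017], [0.091, 0.975, 0.204], [0.002, 0.205, -0.979]]
ft_force: [1.0, 1.8, 1.3]
width: 0.23
```

```bash
python3 -c "
from h import *
feet()"
```

```text
barb y 23.5 x 0.8 z 40.0
cover y -23.4 x 0.6 z 30.2
org y 0.0 x 0.7 z 35.1
tilt -0.2064 ax [-0.996  0.091  0.002] F [1.  1.8 1.3] [ 0.57 -0.12 -0.03] t 8.25 w 0.23004261242617272 [ 0.52219085 -0.0497425   0.09071609]
```

Tilt is now −0.206 rad. The feet are 10 and 20 mm above the pocket floor, still in the pocket, so both beads are past their catches. I'll lift while bringing it upright.

{"fn": "drive_tool", "kwargs": {"rows": [[0, 0, 0.08, -0.4, 0, 0, 0], [0, 0, 0.16, -0.78, 0, 0, 0], [0, 0, 0.61, -1.16, 3.8, 0, 0], [0, 0, 1.09, -1.51, 7.8, 0, 0], [0, 0, 1.59, -1.94, 11.8, 0, 0], [0, 0, 1.67, -2.33, 11.8, 0, 0], [0, 0, 1.67, -2.33, 11.8, 0, 0], [0, 0, 1.67, -2.33, 11.8, 0, 0]]}}

```text
clock: 9.05
position: [0.5233, -0.0386, 0.117]
tcp_rot: [[-0.996, 0.091, -0.002], [0.091, 0.996, 0.001], [0.002, 0.001, -1.0]]
ft_force: [0.8, 0.4, -1.3]
width: 0.231
```

```bash
python3 -c "
from h import *
feet()
snap('t9','top');a=snap('s9','scene')[1]['img'];w=snap('w9')[1]['img']
cv2.imwrite('pics/f9.png',np.hstack([cv2.resize(a[130:270,225:365,::-1],(400,400),interpolation=2),cv2.resize(w[:,120:520,::-1],(400,400))]))
"
```

```text
barb y 23.6 x 1.0 z 60.0
cover y -24.4 x 0.8 z 60.0
org y -0.4 x 0.9 z 60.0
tilt -0.0008 ax [-0.996  0.091  0.002] F [ 0.8  0.4 -1.3] [ 0.02 -0.03  0.06] t 9.05 w 0.23114933268985424 [ 0.52333273 -0.03861821  0.11702462]
```

View pics/f9.png

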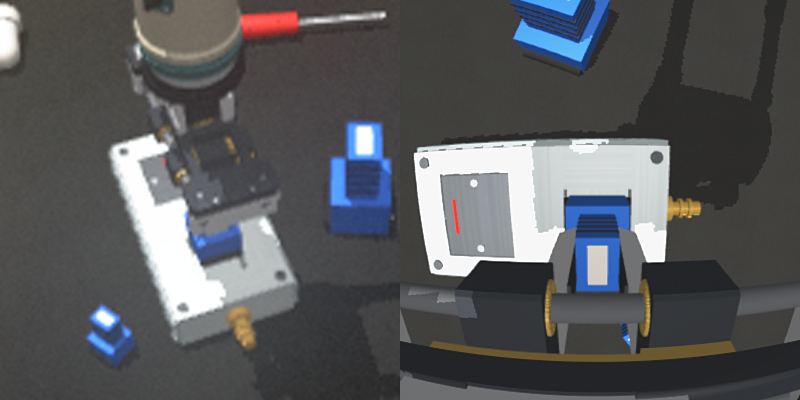

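The cartridge is out, upright and held above the dark pocket. The fin label is at wrist pixel (317,265), the same as before, so it hasn't slipped, and the cover still lies flat. I'll settle briefly and hand in.

{"fn": "drive_tool", "kwargs": {"rows": [[0, 0, 0, 0, 0, 0, 0], [0, 0, 0, 0, 0, 0, 0], [0, 0, 0, 0, 0, 0, 0], [0, 0, 0, 0, 0, 0, 0]]}}

```text
clock: 9.6
position: [0.523, -0.0392, 0.1165]
tcp_rot: [[-0.996, 0.093, -0.003], [0.093, 0.996, 0.001], [0.003, 0.001, -1.0]]
ft_force: [-0.3, -1.0, -1.7]
width: 0.232
```

```bash
python3 -c "
from h import *
feet()
from rig import job
print(job.job_done())"
```

```text
barb y 23.0 x 0.6 z 59.5
cover y -25.0 x 0.4 z 59.5
org y -1.0 x 0.5 z 59.5
tilt -0.0008 ax [-0.996  0.093  0.003] F [-0.3 -1.  -1.7] [0.05 0.04 0.01] t 9.6 w 0.23202752563393458 [ 0.52300989 -0.03916459  0.11651791]
the job is handed in; nothing more can be done
None
```

The job is done and handed in at 9.6 s; no verdict was reported.

- **Cover:** I pressed it 14 mm outward of the recess centre. It snapped down and bottomed firmly with the fingertips at z ≈ 45 mm, level with the block's top face, under about 19.6 N. That is slightly above the suggested 10–18 N. Later wrist views show it lying flat.
- **Rocking:** I gripped the cartridge by its fin at 60 N, the gripper's maximum, rather than the suggested 80 N. It went 0.207 rad (about 12°) towards the barb, then 0.206 rad towards the cover about the raised foot, with its foot still in the pocket. The wrist force stayed under 6 N in every reading taken while rocking.
- **Final state:** The cartridge is upright (tilt under 0.1°), still gripped with no slip visible in the pictures. Its underside is about 14.5 mm above the pocket mouth, worked out from the arm's pose and the grip height. The wrist force of about 1.3–1.7 N down matches its weight.
- **Bystanders:** The arm's moves kept clear of the screwdriver, jar and elbow. The last pictures show the elbow and screwdriver in place; I did not check the jar again.

None of the checks disagreed.

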